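# Twist the lid free and close the other storage pot with it

## Robot

A 7-joint arm with a two-finger parallel gripper is mounted at the origin on a cart in front of the work surface, level with it; the furniture and walls round the work are solid. World frame = base frame: x ahead of the robot, y to its left, z up, the work surface at z = 0. Lengths are in m, angles in rad, forces in N, time in s.
With the tool pointing down it reaches from about 0.4 to 0.875 m from the base axis. Payload 6.5 kg.
Tool frame: the origin (TCP) lies midway between the tips of the shut fingers; the grasp point (between the pads) lies robot.grip_depth behind it (robot.grip_depth is the distance from the TCP to the grasp point, in m); z points along the fingers, y is the line along which they close (so a half turn about z gives the same grasp; the last joint's range is limited). The gripper opens to 85 mm and grips with 20 to 120 N. Pads are 22 mm wide; open, the fingers measure 114 mm over their backs; the gripper's body (76 mm by 85 mm) begins 54 mm behind the grasp point. The pads swing forward as they close: fully open they stand 13 mm farther back than shut.
Start: joints at [1.201, 0.536, -0.004, 1.538, 0.003, 1.067, -0.071], TCP at [0.194, -0.62, 0.208] pointing down, gripper open.
Joint ranges: [-2.7, 2.7], [-0.37, 2.16], [-1.27, 1.26], [0.24, 2.4], [-1.31, 4.45], [0.19, 1.91], [-2.76, 2.76]. Speed limits (rad/s): [2.39, 2.39, 3.14, 3.14, 3.14, 3.14, 3.14].

## Interface

Orientations are given as a rotation vector (axis times angle).
In Python, from station import robot, hand, eyes gives the robot as it stands. Calls block until the motion is done:
- robot.reach(position, orientation): joint-space move of the TCP to a pose.
- robot.movel(position, orientation=None, speed=0.15): straight line of the TCP; orientation=None keeps the orientation; speed is the mean speed in m/s.
- robot.movej(angles): joint-space move.
- hand.let_go() and hand.close_gripper(f_grip=None): open the fingers fully, or close them until they stop; f_grip is the grip in N (None keeps the last).
- robot.dwell(seconds).
- robot.inverse_kinematics(position, orientation): joint angles nearest the present ones, or None.
- robot.sense(): the state.
- eyes.capture(name): name is "scene" or "top" or "wrist"; returns the picture (384x512x3 uint8, blue, green, red); there is no depth.
- eyes.calibration(name): a dict with "fx", "fy", "cx", "cy" (pixels), "extrinsics" (4x4, takes a point from world to camera coordinates). Camera axes: x right, y up, looking along -z (the intrinsics and any distortion apply to the point x, -y, -z); pixel columns grow to the right and rows downward; lengths in m; the calibration is good to about 2 mm. A picture is of the moment at which its call begins: read the wrist's pose just before it. calibration takes no time and is no camera call; for the wrist camera it gives the pose at the moment of the call.
A pose or a line that the arm cannot do raises robot.PlanningError and nothing moves.
- robot.job_done(): hands the job in; it is judged then, once.
The state is a dict: "time": time; "joint_positions": joint angles; "joint_vel": joint speeds; "joint_efforts": joint torques, N m; "eef_pos": TCP position; "tcp_rot": TCP orientation; "wrist_force": force on the tool from outside, world axes, zero at the start; "ft_torque": the same for the moment, N m; "width": opening from 0.0 (shut) to 1.0 (fully open); "gripper_force": force on a finger pad.
Only numpy, scipy, OpenCV 4.12 (cv2) and the standard library are available. Lean on these libraries where they do the work, as an engineer would, in place of code of your own. Each camera call takes 0.05 s, during which the arm holds its last target. There are 200 camera calls.

## Task

The wooden lid is twist-locked on the blue storage pot, and no mark shows where it lets go: turn it anticlockwise (seen from above), feeling for the place where it comes free, and lift it off without lifting, tipping or dragging the pot. Then close the white pot with this lid: set it centred and level on the white pot's mouth and press it down until the dark seal has given all its travel and the lid is fully home. Let go, and leave both pots, the mug, the spice jar, the brown jar and the blue-lidded tub standing where they are.

Things in the scene. Friction and masses are not known exactly. Their poses are not given: they have to be found in the camera images.
- lid: round light-wood lid, 100 mm in diameter, plate 8 mm thick, about 0.18 kg, locked on the blue pot at the start; origin at the centre of the plate's underside (which rests on a rim), z up. Below it a plug: 79 mm in diameter to 6 mm down, then 56 mm in diameter to 24 mm down, with lugs at +x and -x (14 mm wide, out to 38 mm from the axis, 15.5 to 21.5 mm down)
- lid_grip (a point): middle of the dark wooden bar grip on the lid, on the lid's axis 31 mm above its origin; the bar is 56 mm long along the lid's x, 16 mm wide along its y, from 8 to 38 mm above the lid's origin; take it across its 16 mm
- blue_pot: blue ceramic pot, 104 mm in diameter, 72 mm high; origin at the centre of its underside. About 2.2 kg, not fixed: a pull of more than about 20 N lifts it
- blue_rim (a point): centre of the blue pot's mouth (84 mm wide). Under the lid, unseen, a ring holds the lid's lugs: locked, the lid rises 2.5 mm and then resists. It comes free at one angle 0.4 to 1.4 rad anticlockwise of its start, within about 0.12 rad either way; the angle differs each time and no pose shows it
- white_pot: white ceramic pot of the same size as the blue one, open; origin at the centre of its underside; about 2.2 kg, not fixed. It has no lock: the lid may sit at any yaw
- white_rim (a point): centre of the white pot's mouth (84 mm wide), 72 mm above its origin. A dark rubber seal ring, 97 mm outside, stands 7 mm above this rim; under a push of about 12 N it goes down 5 mm and stays down. The lid's origin lies 7 mm above this point when just laid on, 2 mm when fully home
- mug: mug, white below and blue-grey above, 78 x 112 x 92 mm, behind the pots; origin under its middle; bystander
- spice_jar: spice jar with yellow cap, 42 mm in diameter, 96 mm high, standing between the pots; origin at its underside; bystander
- brown_jar: small brown jar with black top, 72 mm in diameter, 87 mm high, to the left of the pots; origin at its underside; bystander
- blue_tub: small white tub with blue lid, 69 mm in diameter, 66 mm high, to the right of the pots; origin at its underside; bystander
Mind the look-alikes: they are no part of the job. Of the things like the lid, leave any that is purple; of the rest the larger one is meant.

How it is judged:
On the way:
1. the lid has been lifted clear of the blue pot (its plate more than 35 mm above the rim) (z of lid in the frame of blue_pot above 0.107 m), for 0.1 s.
At the end, for the whole second after the job is handed in: The lid lies on the white pot, right way up, centred within 7 mm and level within 0.05 rad, pressed fully home (its underside less than 75.8 mm above the pot's foot), released and at rest; both pots stand flat on the worktop (horizontal distance between lid and white_pot below 0.007 m and z of lid in the frame of white_pot between 0.07 and 0.0758 m and angle between the z axis of lid and the z axis of white_pot, either way round below 0.05 rad and angle between lid's own z axis and vertical below 0.06 rad and angle between blue_pot's own z axis and vertical below 0.05 rad and linear speed of lid below 0.01 m/s and angular speed of lid below 0.1 rad/s and height (world z) of each of blue_pot, white_pot below 0.004 m); the robot touches nothing.
It fails at once if the blue pot is lifted more than 15 mm, tipped by more than 0.2 rad, or moved more than 40 mm (height (world z) of blue_pot above 0.015 m or angle between blue_pot's own z axis and vertical above 0.2 rad or distance of blue_pot from where it was at the start of the episode above 0.04 m).
It fails at once if the white pot is lifted more than 15 mm, tipped by more than 0.2 rad, or moved more than 40 mm (height (world z) of white_pot above 0.015 m or angle between white_pot's own z axis and vertical above 0.2 rad or distance of white_pot from where it was at the start of the episode above 0.04 m).
It fails at once if the mug, spice jar, brown jar or blue-lidded tub is moved by more than 30 mm or tipped (distance of any of mug, spice_jar, brown_jar, blue_tub from where it was at the start of the episode above 0.03 m or angle between any of mug, spice_jar, brown_jar, blue_tub's own z axis and vertical above 0.3 rad).
It also fails if it takes over 48 s, if anything falls off the work surface, if the arm or the gripper's body presses on something with over 40 N, if the wrist force passes 120 N, or if a joint passes its speed limit or range.

## Working session

There is one attempt and no reset: what is moved stays moved. The work goes in short steps, each a Python script; the robot and the scene stay as the last script left them, time stands still between calls to the robot, and variables do not carry over. Pictures are saved under pics/ and viewed, at most 11 in all, crops included, and the job is handed in when it is done.

```bash
mkdir -p pics
python3 - <<'E'
from station import robot, hand, eyes
import cv2, numpy as np
s=robot.sense(); print(s, robot.grip_depth)
for n in("scene","top"):
    im=eyes.capture(n); cv2.imwrite(f"pics/{n}0.png",im)
    c=eyes.calibration(n); print(n,{k:np.round(v,4) if not isinstance(v,str) else v for k,v in c.items()})
a=cv2.imread("pics/scene0.png");b=cv2.imread("pics/top0.png")
E
ls
```

```text
{'time': 0.0, 'joint_positions': array([ 1.200753  ,  0.53720752, -0.00444991,  1.53883823,  0.00258301,
        1.06728969, -0.07117731]), 'joint_vel': array([ 5.79676314e-04, -5.11193305e-04, -1.31152180e-03, -6.71972317e-06,
       -2.58246181e-03, -1.88333793e-04,  5.94011368e-04]), 'joint_efforts': array([ 1.74878833e-04, -5.83412683e+01,  1.04863320e+00, -2.59105253e+01,
        1.23593520e-02,  9.36439756e-03,  3.52890572e-05]), 'eef_pos': array([ 0.19426937, -0.61960173,  0.20719981]), 'tcp_rot': array([-3.10370706e+00, -4.75334266e-01,  5.77593553e-04]), 'wrist_force': array([ 0.74160774, -1.04321431, -0.22387669]), 'ft_torque': array([-0.00247747, -0.00309182,  0.00996866]), 'gripper_force': 0.0, 'width': 0.9936895053304637} 0.0187
scene {'fx': np.float64(372.2166), 'fy': np.float64(372.2166), 'cx': np.float64(255.6582), 'cy': np.float64(189.495), 'extrinsics': array([[-0.6304, -0.7762,  0.0091,  0.2284],
       [ 0.5243, -0.4171,  0.7424, -0.3852],
       [-0.5725,  0.4728,  0.6699, -1.1274],
       [ 0.    ,  0.    ,  0.    ,  1.    ]])}
top {'fx': np.float64(363.4232), 'fy': np.float64(363.4232), 'cx': np.float64(250.1891), 'cy': np.float64(191.9282), 'extrinsics': array([[ 0.0258, -0.9995,  0.0187, -0.156 ],
       [ 0.9897,  0.0282,  0.1404, -0.4871],
       [-0.1409,  0.0149,  0.9899, -1.457 ],
       [ 0.    ,  0.    ,  0.    ,  1.    ]])}
pics
```

View pics/scene0.png

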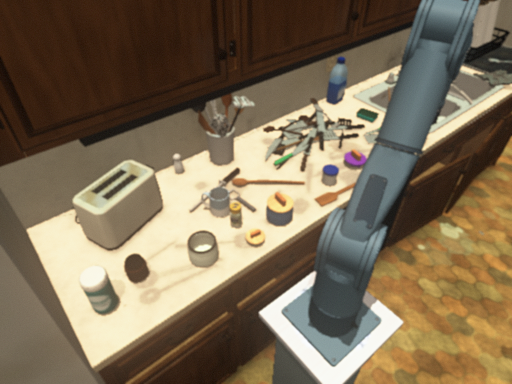

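View pics/top0.png

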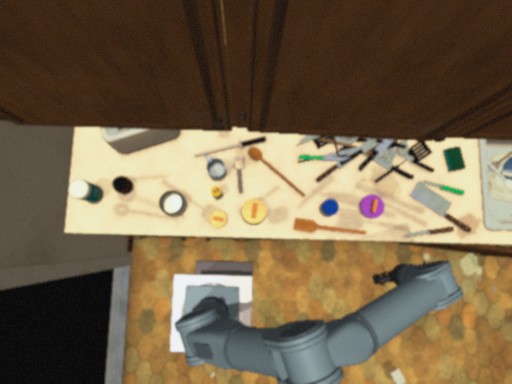

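Top view: the candidates for the lid are the light-wood one on the blue pot (253,211), a smaller light one on the counter (218,217) and a purple one (372,206). The one at (253,211) fits: it isn't purple, it's the larger of the other two, and it sits on a pot. The white pot is at (173,203). I'll confirm this in an enlarged crop and measure.

```bash
cat > h.py <<'E'
import numpy as np, cv2
from station import robot, hand, eyes
from scipy.spatial.transform import Rotation as R
def ray(c,uv):
    E=np.array(c["extrinsics"]); 
    d=np.array([(uv[0]-c["cx"])/c["fx"],-(uv[1]-c["cy"])/c["fy"],-1.])
    return -E[:3,:3].T@E[:3,3], E[:3,:3].T@d
def onz(c,uv,z):
    o,d=ray(c,uv); return o+d*(z-o[2])/d[2]
def proj(c,p):
    q=np.array(c["extrinsics"])[:3]@np.append(p,1.); return np.array([c["cx"]+c["fx"]*q[0]/-q[2],c["cy"]-c["fy"]*q[1]/-q[2]])
def blobs(mask,amin=30):
    n,l,s,ce=cv2.connectedComponentsWithStats(mask.astype(np.uint8))
    return [(s[i,4],ce[i],s[i,:4],l==i) for i in range(1,n) if s[i,4]>=amin]
E
python3 - <<'E'
from h import *
im=cv2.imread("pics/top0.png"); c=eyes.calibration("top")
h=cv2.cvtColor(im,cv2.COLOR_BGR2HSV)
for uv in[(253,203),(253,211),(218,217),(172,203),(184,203),(163,203),(173,214)]: print(uv,h[uv[1],uv[0]])
m=cv2.inRange(h,(12,100,150),(32,255,255)); m[:180]=0;m[235:]=0
m=cv2.morphologyEx(m,cv2.MORPH_CLOSE,np.ones((5,5)))
for a,ce,bb,l in blobs(m>0): print("lidlike",a,ce.round(1),bb,onz(c,ce,.08).round(3), "diam px->m",bb[2]/c["fx"]*1.38)
m=cv2.inRange(h,(0,100,120),(13,255,255)); m[:180]=0;m[235:]=0
for a,ce,bb,l in blobs(m>0,10): print("bar",a,ce.round(1),bb,onz(c,ce,.1).round(3))
m=cv2.inRange(h,(0,0,0),(180,255,110)); m[:180]=0;m[235:]=0
for a,ce,bb,l in blobs(m>0): print("dark",a,ce.round(1),bb,onz(c,ce,.079).round(3))
cv2.imwrite("pics/crop1.png",cv2.resize(im[170:240,130:290],None,fx=5,fy=5,interpolation=cv2.INTER_CUBIC))
E
```

```text
(253, 203) [ 18 151 231]
(253, 211) [ 14 182 230]
(218, 217) [ 17 158 237]
(172, 203) [ 42   5 242]
(184, 203) [23 59 99]
(163, 203) [ 26  50 143]
(173, 214) [ 21  57 108]
lidlike 75 [295.1 187.6] [285 180  20  17] [ 0.507 -0.321  0.08 ] diam px->m 0.0759445290652856
lidlike 99 [216.1 190.8] [211 186  11  11] [ 0.486 -0.006  0.08 ] diam px->m 0.04176949098590708
lidlike 517 [253.6 210.9] [241 199  26  25] [ 0.409 -0.158  0.08 ] diam px->m 0.09872788778487127
lidlike 249 [218.  218.5] [209 210  19  18] [ 0.376 -0.018  0.08 ] diam px->m 0.0721473026120213
lidlike 508 [320.5 226.9] [293 218  73  17] [ 0.353 -0.423  0.08 ] diam px->m 0.2771975310882924
lidlike 33 [467.2 224.5] [461 219  11  13] [ 0.378 -1.009  0.08 ] diam px->m 0.04176949098590708
bar 48 [373.9 205.5] [372 200   5  12] [ 0.442 -0.63   0.1  ]
dark 3613 [ 32.4 206.7] [  0 180  73  55] [0.402 0.71  0.079]
dark 224 [122.7 185.7] [113 180  20  14] [0.496 0.365 0.079]
dark 215 [ 94.1 193.7] [ 84 184  19  19] [0.46  0.475 0.079]
dark 51 [163.3 198.8] [160 192  12  17] [0.448 0.201 0.079]
dark 54 [180.9 206.9] [172 195  14  20] [0.418 0.13  0.079]
dark 99 [457.7 223.1] [445 215  25  16] [ 0.383 -0.972  0.079]
dark 43 [440.  230.4] [430 228  20   5] [ 0.352 -0.899  0.079]
```

View pics/crop1.png

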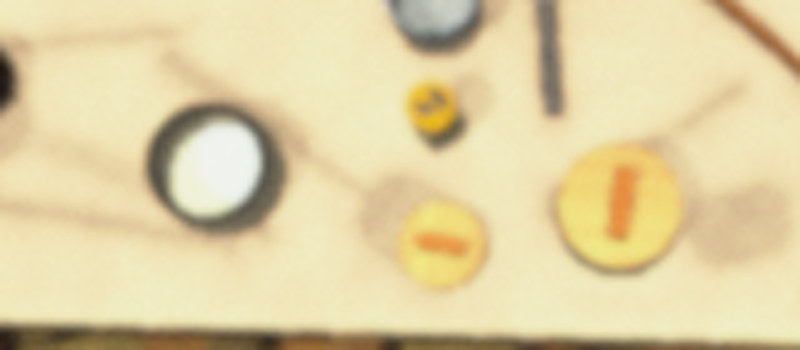

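The crop confirms it: the lid on the blue pot is about 99 mm across with an orange bar nearly along x, at about (0.409,-0.158). The one at crop (443,245) is only about 72 mm, so it's the look-alike. The white pot is near (0.432,0.165). Next I move over the lid for a wrist view.

```bash
cat >> h.py <<'E'
def down(psi): return (R.from_euler("z",psi)*R.from_euler("x",np.pi)).as_rotvec()
E
python3 - <<'E'
from h import *
for p in [(0.409,-0.158,.11),(0.409,-0.158,.25),(.432,.165,.11),(.432,.165,.25)]:
  for psi in (-.11,.9,1.5,3.03,3.03-2*np.pi+1.5):
    q=robot.inverse_kinematics(p,down(psi)); print(p,round(psi,2),None if q is None else np.round(q,2))
robot.reach((0.38,-0.158,.3),down(-.11))
c=eyes.calibration("wrist"); im=eyes.capture("wrist"); cv2.imwrite("pics/w1.png",im)
s=robot.sense(); print(s["time"],s["eef_pos"],s["wrist_force"],s["joint_positions"].round(2)); E=np.array(c["extrinsics"]); print("cam",-E[:3,:3].T@E[:3,3]); print("expect px",proj(c,(.409,-.158,.08)),c["fx"])
E
```

```text
(0.409, -0.158, 0.11) -0.11 [ 0.4   0.34 -0.16  2.15  0.09  0.66 -1.5 ]
(0.409, -0.158, 0.11) 0.9 [ 0.56  0.36 -0.35  2.14  0.19  0.67 -0.59]
(0.409, -0.158, 0.11) 1.5 [ 0.65  0.37 -0.45  2.14  0.25  0.68 -0.04]
(0.409, -0.158, 0.11) 3.03 [ 0.86  0.43 -0.71  2.12  0.42  0.73  1.34]
(0.409, -0.158, 0.11) -1.75 [-0.58  0.59  1.1   2.2  -0.76  0.81 -2.3 ]
(0.409, -0.158, 0.25) -0.11 [ 0.5   0.13 -0.25  2.01  0.04  1.01 -1.45]
(0.409, -0.158, 0.25) 0.9 [ 0.64  0.15 -0.41  2.    0.07  1.01 -0.47]
(0.409, -0.158, 0.25) 1.5 [ 0.72  0.15 -0.5   2.    0.09  1.01  0.11]
(0.409, -0.158, 0.25) 3.03 [ 0.95  0.19 -0.76  1.99  0.15  1.02  1.58]
(0.409, -0.158, 0.25) -1.75 [-0.79  0.23  1.23  2.06 -0.25  1.01 -2.76]
(0.432, 0.165, 0.11) -0.11 [ 0.11  0.46 -0.69  2.07  0.43  0.75 -2.53]
(0.432, 0.165, 0.11) 0.9 [ 0.23  0.52 -0.86  2.06  0.55  0.8  -1.63]
(0.432, 0.165, 0.11) 1.5 [ 0.43  0.68 -1.16  2.05  0.79  0.95 -1.23]
(0.432, 0.165, 0.11) 3.03 [ 0.45  0.71 -1.2   2.05  0.83  0.98  0.27]
(0.432, 0.165, 0.11) -1.75 [ 0.38  0.62 -1.07  2.06  0.72  0.9   1.86]
(0.432, 0.165, 0.25) -0.11 [ 0.36  0.29 -0.97  1.93  0.28  1.06 -2.4 ]
(0.432, 0.165, 0.25) 0.9 [ 0.4   0.31 -1.01  1.93  0.3   1.07 -1.41]
(0.432, 0.165, 0.25) 1.5 [ 0.45  0.34 -1.09  1.92  0.34  1.08 -0.85]
(0.432, 0.165, 0.25) 3.03 [ 0.54  0.4  -1.23  1.92  0.42  1.12  0.6 ]
(0.432, 0.165, 0.25) -1.75 [ 0.44  0.33 -1.07  1.92  0.33  1.08  2.19]
1.9917 [ 0.37998464 -0.15874672  0.29989699] [ 1.14327781  0.43458981 -0.06672703] [ 0.56  0.03 -0.28  1.99  0.01  1.12 -1.4 ]
cam [ 0.46226095 -0.16774723  0.4652823 ]
expect px [249.79881712 132.53476271] 299.8435466638442
```

View pics/w1.png

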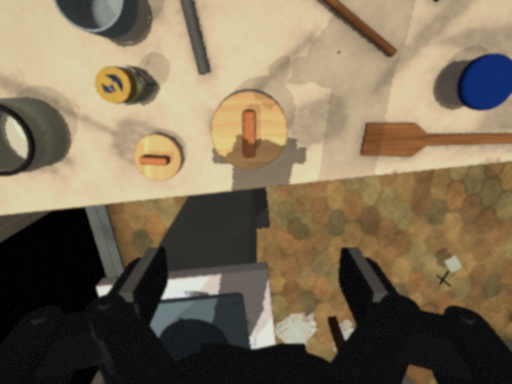

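```bash
cat > m.py <<'E'
from h import *
def lid(im,c,uv0):
    h=cv2.cvtColor(im,cv2.COLOR_BGR2HSV)
    m=cv2.inRange(h,(8,80,110),(30,255,255))
    m=cv2.morphologyEx(m,cv2.MORPH_OPEN,np.ones((5,5)));m=cv2.morphologyEx(m,cv2.MORPH_CLOSE,np.ones((9,9)))
    b=min(blobs(m>0,300),key=lambda b:np.hypot(*(b[1]-uv0)))
    ct=max(cv2.findContours(b[3].astype(np.uint8),0,2)[0],key=cv2.contourArea); hull=cv2.convexHull(ct)
    e=cv2.fitEllipse(hull)
    # edge points onto plane z=.080, circle fit
    P=np.array([onz(c,p[0],.080)[:2] for p in hull]); A=np.c_[2*P,np.ones(len(P))]
    x=np.linalg.lstsq(A,(P**2).sum(1),rcond=None)[0]; r=np.sqrt(x[2]+x[:2]@x[:2])
    mb=cv2.inRange(h,(0,130,60),(13,255,220))*b[3].astype(np.uint8)
    bb=max(blobs(mb>0,10),key=lambda t:t[0]); pts=np.argwhere(bb[3])[:,::-1]
    Q=np.array([onz(c,p,.110)[:2] for p in pts]); q=Q.mean(0); w,v=np.linalg.eigh(np.cov((Q-q).T)); d=v[:,1]*np.sign(v[0,1])
    t=(Q-q)@v
    print("plate",x[:2].round(4),"r",r.round(4),"ell",np.round(e[0],1),np.round(e[1],1),"bar",q.round(4),"yaw",np.arctan2(d[1],d[0]).round(3),"size",np.ptp(t,axis=0).round(3),len(pts))
    return x[:2],np.arctan2(d[1],d[0])
E
python3 - <<'E'
from m import *
c=eyes.calibration("wrist"); im=cv2.imread("pics/w1.png"); h=cv2.cvtColor(im,cv2.COLOR_BGR2HSV)
print([h[v,u] for u,v in((249,115),(249,150),(220,130),(270,130),(170,160))])
lid(im,c,(249,129))
robot.reach((0.39,0.06,.3),down(-.11))
c=eyes.calibration("wrist"); im=eyes.capture("wrist"); cv2.imwrite("pics/w2.png",im)
print(proj(c,(.432,.165,.079)),proj(c,(.409,-.158,.08)))
lid(im,c,proj(c,(.409,-.158,.08)))
np.save("c2.npy",c,allow_pickle=True)
E
```

```text
[array([ 11, 161, 199], dtype=uint8), array([ 11, 164, 112], dtype=uint8), array([ 20, 114, 221], dtype=uint8), array([ 21, 111, 221], dtype=uint8), array([ 16, 128, 157], dtype=uint8)]
plate [ 0.4103 -0.1569] r 0.0505 ell [248.8 129.9] [79.6 80. ] bar [ 0.412  -0.1575] yaw -0.119 size [0.014 0.055] 585
[166.29647356 131.75985392] [421.84647032 121.30046598]
plate [ 0.4105 -0.1557] r 0.0504 ell [420.4 118.6] [74.1 88.3] bar [ 0.4123 -0.155 ] yaw -0.101 size [0.019 0.054] 602
```

View pics/w2.png

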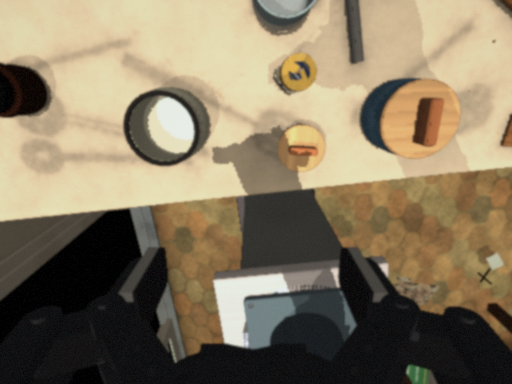

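The picture shows the blue pot's lid at (420,118), with its bar turned slightly off x. The white pot's mouth with the black seal is at about (165,127). I'll measure the seal next.

Run:
```python
from m import *
c=np.load("c2.npy",allow_pickle=True).item(); im=cv2.imread("pics/w2.png"); g=cv2.cvtColor(im,cv2.COLOR_BGR2GRAY)
print(g[127,115:215],g[80:170,165])
for th in (40,50,60,70):
  m=(g<th).astype(np.uint8); m[:80]=0;m[175:]=0;m[:,:110]=0;m[:,215:]=0
  b=max(blobs(m>0,30),key=lambda b:b[0])
  cts,hi=cv2.findContours(b[3].astype(np.uint8),cv2.RETR_CCOMP,cv2.CHAIN_APPROX_NONE)
  for k,ct in enumerate(cts):
    if len(ct)<60: continue
    if hi[0,k,3]<0: ct=cv2.convexHull(ct)
    P=np.array([onz(c,p[0],.079)[:2] for p in ct]); A=np.c_[2*P,np.ones(len(P))]
    x=np.linalg.lstsq(A,(P**2).sum(1),rcond=None)[0]; r=np.sqrt(x[2]+x[:2]@x[:2])
    res=np.hypot(*(P-x[:2]).T)-r
    print(th,"outer" if hi[0,k,3]<0 else "inner",x[:2].round(4),r.round(4),"rms",res.std().round(4),cv2.fitEllipse(ct))
```

```text
[194 191 190 189 187 189 183 166 123  72  45  33  28  34  51  63  72  75
  75  76  71  74  71  76  75  74  74  77  81  92 102 111 134 179 209 219
 222 221 222 221 222 222 222 222 222 223 223 227 230 234 233 234 235 234
 235 235 235 234 235 235 234 234 235 234 234 235 235 235 234 235 234 235
 236 235 235 234 233 223 173 106  54  36  32  42  65  79  88  90  90  88
  84  80  81  89 116 155 184 194 195 201] [163 158 156 151 149 153 149 129 115 105  89  64  41  34  40  64 112 167
 217 230 234 234 234 233 233 234 234 234 234 234 233 234 235 235 234 233
 234 234 234 234 235 234 235 234 234 235 235 233 233 233 228 224 222 222
 223 221 221 222 222 222 221 222 222 222 222 221 221 221 214 189 148 113
  94  87  84  83  81  83  81  84  73  53  36  35  48  95 151 192 203 207]
40 outer [0.4359 0.1701] 0.0458 rms 0.0004 ((161.63572692871094, 127.72232055664062), (69.2369155883789, 75.4052963256836), 129.8243865966797)
50 outer [0.4359 0.17  ] 0.0465 rms 0.0004 ((161.6761932373047, 127.68351745605469), (70.37816619873047, 76.61986541748047), 131.5787811279297)
50 inner [0.4358 0.1696] 0.0431 rms 0.0005 ((162.05738830566406, 127.95304107666016), (65.24732971191406, 71.01448822021484), 135.4282684326172)
60 outer [0.4359 0.1698] 0.0468 rms 0.0005 ((161.74241638183594, 127.69010162353516), (70.95000457763672, 77.30854797363281), 129.5181884765625)
60 inner [0.4358 0.1696] 0.0426 rms 0.0006 ((162.04739379882812, 127.9776611328125), (64.66255187988281, 69.96041107177734), 134.8138427734375)
70 outer [0.4358 0.1696] 0.0474 rms 0.0005 ((161.94854736328125, 127.66544342041016), (71.69160461425781, 78.1456527709961), 128.90367126464844)
70 inner [0.4358 0.1693] 0.042 rms 0.0007 ((162.31008911132812, 127.96309661865234), (64.0693588256836, 68.80323028564453), 134.8766632080078)
```

The white pot's mouth is at about (0.436,0.170), with a seal radius of 47 mm as it should be. The lid is at (0.411,-0.156) with yaw -0.11. I'll grasp it now.

```bash
cat >> h.py <<'E'
def st(tag=""):
    s=robot.sense(); psi=(R.from_rotvec(s["tcp_rot"])*R.from_euler("x",-np.pi)).as_euler("zyx")[0]
    print(tag,"t%.2f"%s["time"],"p",s["eef_pos"].round(4),"psi%.3f"%psi,"F",s["wrist_force"].round(1),"T",s["ft_torque"].round(2),"w%.3f g%.0f"%(s["width"],s["gripper_force"]),flush=True); return s
E
python3 - <<'E'
from h import *
robot.reach((.411,-.156,.15),down(-.11)); st("above")
robot.movel((.411,-.156,.088),speed=.08); st("down")
hand.close_gripper(60); st("closed")
im=eyes.capture("wrist"); cv2.imwrite("pics/w3.png",im)
E
```

```text
above t3.95 p [ 0.4119 -0.1552  0.1507] psi-0.109 F [0.9 0.2 1.6] T [0.02 0.02 0.01] w1.001 g0
down t4.88 p [ 0.4114 -0.156   0.0884] psi-0.110 F [ 0.4  0.3 -0.6] T [-0.04 -0.01 -0.01] w0.999 g0
closed t5.64 p [ 0.411 -0.156  0.088] psi-0.110 F [-0.1  0.2 -0.3] T [ 0.06 -0.03 -0.02] w0.000 g0
```

View pics/w3.png

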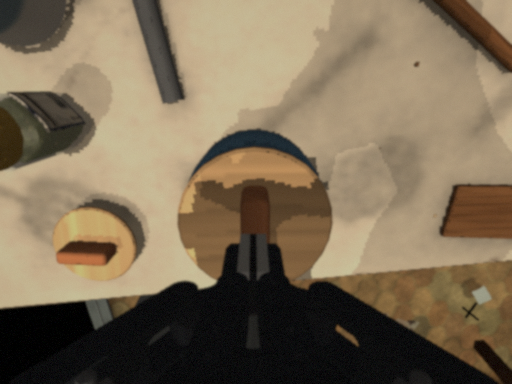

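The picture shows the fingers fully shut (width 0) with the bar, from about (255,185), still in front of them, so the grasp missed. I'll check the geometry by re-measuring the lid from this view.

Run:
```python
from m import *
c=eyes.calibration("wrist"); E=np.array(c["extrinsics"]); print("cam",-E[:3,:3].T@E[:3,3])
for p in [(.411,-.156,.088),(.411,-.156,.080),(.411,-.156,.11),(.461,-.156,.08),(.411,-.106,.08),(.439,-.159,.11),(.411,-.156,.107),(.361,-.156,.08)]: print(p,proj(c,p).round(0))
im=cv2.imread("pics/w3.png"); lid(im,c,(255,217)); st()
im=eyes.capture("scene"); cv2.imwrite("pics/s2.png",cv2.resize(im[150:270,190:350],None,fx=5,fy=5,interpolation=cv2.INTER_CUBIC))
```

```text
cam [ 0.49326705 -0.16491829  0.25332363]
(0.411, -0.156, 0.088) [253. 231.]
(0.411, -0.156, 0.08) [253. 225.]
(0.411, -0.156, 0.11) [253. 249.]
(0.461, -0.156, 0.08) [244. 148.]
(0.411, -0.106, 0.08) [176. 233.]
(0.439, -0.159, 0.11) [253. 201.]
(0.411, -0.156, 0.107) [253. 246.]
(0.361, -0.156, 0.08) [261. 291.]Traceback (most recent call last):
  File "<stdin>", line 4, in <module>
  File "m.py", line 13, in lid
    bb=max(blobs(mb>0,10),key=lambda t:t[0]); pts=np.argwhere(bb[3])[:,::-1]
ValueError: max() iterable argument is empty
```

Run:
```python
from m import *
st()
a=cv2.imread("pics/w3.png")[140:300,175:335]
im=eyes.capture("scene")
b=im[150:270,220:340]
cv2.imwrite("pics/s2.png",np.hstack([cv2.resize(a,(400,400),interpolation=cv2.INTER_CUBIC),cv2.resize(b,(400,400),interpolation=cv2.INTER_CUBIC)]))
```

```text
t5.69 p [ 0.411 -0.156  0.088] psi-0.110 F [-1.1 -0.1 -0.3] T [ 0.01 -0.01 -0.02] w-0.001 g0
```

View pics/s2.png

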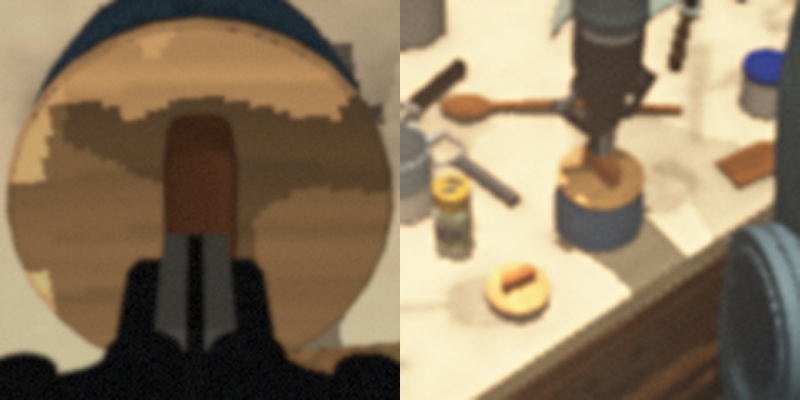

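Run:
```python
from m import *
c=eyes.calibration("scene"); im=cv2.imread("pics/scene0.png"); h=cv2.cvtColor(im,cv2.COLOR_BGR2HSV)
m=cv2.inRange(h,(12,70,130),(32,255,255)); m[:180]=0;m[230:]=0;m[:,:262]=0;m[:,298:]=0
for a,ce,bb,l in blobs(m>0,40): print(a,ce,bb)
print([h[v,u] for u,v in((272,208),(283,207),(280,200),(284,195))])
for z in(0,.04,.06,.08,.11): print(z,proj(c,(.411,-.156,z)).round(1))
for a in np.arange(0,6.3,1.57): print(proj(c,(.411+.05*np.cos(a),-.156+.05*np.sin(a),.08)).round(1))
ct=eyes.calibration("top"); o1,d1=ray(ct,(253.5,210.9)); E=np.array(eyes.calibration("wrist")["extrinsics"])
print("top cam",o1,onz(ct,(253.5,210.9),.08),onz(ct,(253.5,210.9),.05))
# fingertip location: wrist ray of tip
w=eyes.calibration("wrist")
for z in(.088,.1,.11): print("tip",onz(w,(254,235),z))
```

```text
165 [279.76363636 182.47272727] [262 180  36   6]
586 [280.80887372 205.53924915] [265 191  33  36]
[array([ 24, 109, 250], dtype=uint8), array([ 24, 109, 247], dtype=uint8), array([ 12, 146, 140], dtype=uint8), array([ 22, 114, 249], dtype=uint8)]
0 [279.1 216.6]
0.04 [279.6 209.3]
0.06 [279.9 205.5]
0.08 [280.2 201.7]
0.11 [280.6 195.8]
[271.4 194.5]
[270.  207.6]
[289.3 209.1]
[290.1 196. ]
[271.4 194.5]
top cam [ 0.28080084 -0.12053261  1.51358824] [ 0.40940635 -0.15716841  0.08      ] [ 0.41209761 -0.15793507  0.05      ]
tip [ 0.40811794 -0.15626908  0.088     ]
tip [ 0.41429853 -0.15689686  0.1       ]
tip [ 0.41944903 -0.15742001  0.11      ]
```

The tips' front edge (x≈0.422) at row 235 puts the fingertips at z≈0.113, just above the bar's top, even though the reported TCP z is 0.088. I'll probe gently downward with shut fingers to find the real tip height.

Run:
```python
from h import *
f0=robot.sense()["wrist_force"][2]; z=.088
while z>.068:
    z-=.0015; robot.movel((.411,-.156,z),speed=.03); s=robot.sense()
    if s["wrist_force"][2]-f0>2: break
st("probe cmd %.4f"%z)
im=eyes.capture("wrist"); cv2.imwrite("pics/w4.png",cv2.resize(im[120:300,155:355],(667,600),interpolation=cv2.INTER_CUBIC))
```

```text
probe cmd 0.0865 t5.99 p [ 0.4112 -0.1561  0.0869] psi-0.110 F [-1.1  0.8  6.6] T [0.12 0.28 0.05] w0.001 g3
```

View pics/w4.png

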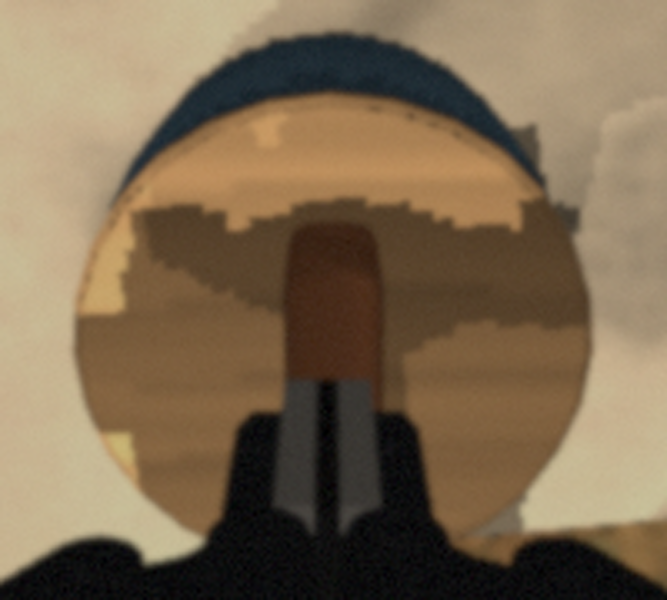

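The tips touch the bar's top at a reported z of 0.087. The image shows the bar centred between the finger columns. Since the shut tips sit about 23 mm above the reported TCP height, I'll aim 24 mm lower than the contact, with the fingers open and a force check on the way down.

Run:
```python
from h import *
robot.movel((.411,-.156,.105),speed=.08); hand.let_go(); st("open")
f0=robot.sense()["wrist_force"][2]
for z in (.088,.080,.075,.071,.067,.063):
    robot.movel((.411,-.156,z),speed=.05); s=robot.sense()
    if abs(s["wrist_force"][2]-f0)>3: st("touch"); break
else:
    hand.close_gripper(60)
st("closed")
im=eyes.capture("wrist"); cv2.imwrite("pics/w5.png",cv2.resize(im[120:300,155:355],(667,600),interpolation=cv2.INTER_CUBIC))
```

```text
open t7.21 p [ 0.411 -0.156  0.105] psi-0.110 F [ 0.1 -0.4  0. ] T [-0.04 -0.01  0.03] w1.002 g0
closed t9.65 p [ 0.4112 -0.1561  0.0632] psi-0.110 F [-1.5  0.4  4.1] T [-0.03  0.16  0.03] w0.172 g59
```

View pics/w5.png

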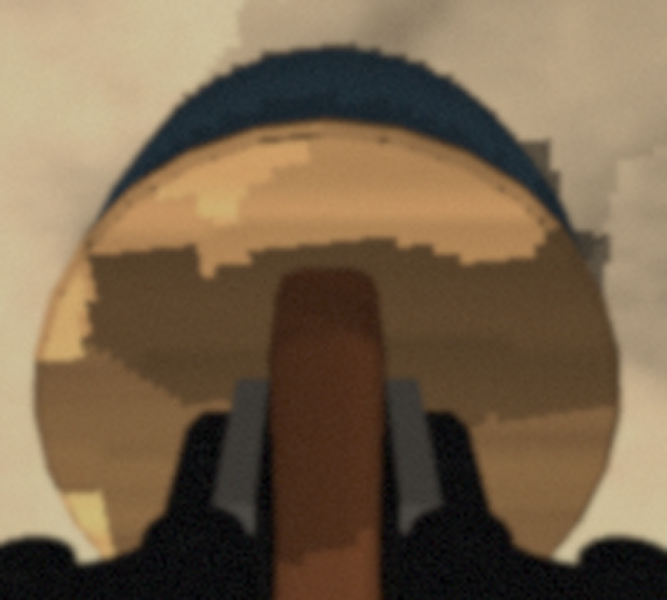

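The lid is gripped: width is about 15 mm, force 59 N, with pads on both sides of the bar. Now I turn it and feel for release.

```bash
cat > twist.py <<'E'
from h import *
P=np.array([.411,-.156]); z0=.0636; psi0=-.11
free=False
f0=None
for a in np.arange(.4,1.5,.14):
    robot.movel((*P,z0+.0008),down(psi0+a),speed=.1); s=robot.sense()
    b=s["wrist_force"][2]; fmin=0
    for dz in (.0022,.0036,.0046,.0056):
        robot.movel((*P,z0+dz),speed=.05); f=robot.sense()["wrist_force"][2]
        if f<-10: break
    st("a=%.2f dz=%.4f base %.1f"%(a,dz,b))
    if f>-6 and dz>.005: free=True; break
    robot.movel((*P,z0+.0008),speed=.05)
print("free",free)
E
python3 twist.py
```

```text
a=0.40 dz=0.0036 base -0.1 t10.75 p [ 0.4089 -0.1554  0.066 ] psi0.290 F [ -1.1   0.6 -20. ] T [0.12 0.06 0.01] w0.172 g59
a=0.54 dz=0.0036 base 0.2 t11.79 p [ 0.4101 -0.1555  0.0662] psi0.430 F [ -0.2   0.2 -24.2] T [ 0.06  0.03 -0.  ] w0.173 g59
a=0.68 dz=0.0036 base -2.3 t12.83 p [ 0.4113 -0.156   0.0668] psi0.570 F [ -0.5   0.9 -24.8] T [-0.03 -0.14 -0.03] w0.174 g59
a=0.82 dz=0.0036 base -0.7 t13.88 p [ 0.4105 -0.1558  0.0665] psi0.710 F [ -0.7  -0.6 -23.6] T [-0.04 -0.09  0.06] w0.174 g59
a=0.96 dz=0.0036 base -2.5 t14.92 p [ 0.4113 -0.1562  0.0671] psi0.850 F [  0.2   0.5 -13.3] T [-0.17  0.45  0.03] w0.167 g61
a=1.10 dz=0.0056 base -1.0 t16.46 p [ 0.4116 -0.1562  0.0694] psi0.990 F [ 0.1  0.3 -1.1] T [-0.01  0.   -0.05] w0.173 g62
free True
```

It came free at 1.10 rad. I'll lift it, checking the force on the way up.

Run:
```python
from h import *
for z in (.076,.084,.095):
    robot.movel((.411,-.156,z),speed=.06); s=st("lift")
    if s["wrist_force"][2]<-9: break
else:
    robot.movel((.411,-.156,.175),speed=.12)
    robot.reach((.37,.10,.20),down(.99)); st("carry")
    np.save("c6.npy",eyes.calibration("wrist"),allow_pickle=True); im=eyes.capture("wrist"); cv2.imwrite("pics/w6.png",im)
    it=eyes.capture("top"); cv2.imwrite("pics/top2.png",it)
    st()
    p=[robot.inverse_kinematics((.436,.170,z),down(.99)) for z in (.2,.07)]; print(p)
```

```text
lift t16.73 p [ 0.4115 -0.1562  0.0765] psi0.990 F [ 0.1 -1.1 -1.6] T [ 0.05  0.01 -0.02] w0.175 g62
lift t17.01 p [ 0.4114 -0.1561  0.0844] psi0.990 F [ 0.6 -1.1 -0.5] T [-0.03  0.02 -0.05] w0.173 g62
lift t17.34 p [ 0.4114 -0.1562  0.0955] psi0.990 F [ 0.  -0.2 -2.3] T [-0.01  0.02  0.01] w0.176 g62
carry t19.18 p [0.3702 0.0988 0.1996] psi0.989 F [-0.1 -0.5 -1. ] T [-0.05 -0.02  0.  ] w0.172 g62
 t19.27 p [0.3704 0.0986 0.1997] psi0.987 F [ 0.1  0.7 -0.7] T [-0.03  0.01 -0.01] w0.173 g62
[array([ 0.26402052,  0.36029356, -0.8767738 ,  1.97409077,  0.33750572,
        0.95860311, -1.35974712]), array([ 0.16535908,  0.58942051, -0.79112091,  2.07221254,  0.63095828,
        0.73435372, -1.61148601])]
```

View pics/w6.png

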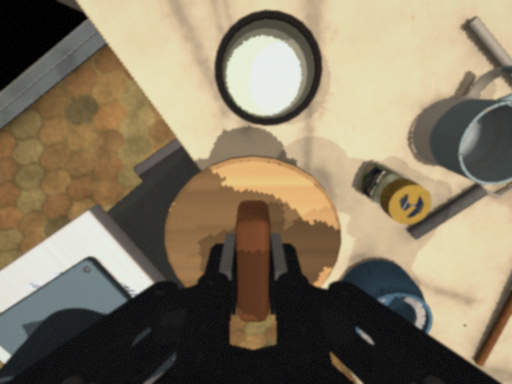

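The picture shows the lid held at about (253,225) and the white pot's whole mouth at (268,67). I'll measure both in this view.

Run:
```python
from h import *
from scipy.optimize import least_squares
c=np.load("c6.npy",allow_pickle=True).item(); im=cv2.imread("pics/w6.png"); g=cv2.cvtColor(im,cv2.COLOR_BGR2GRAY)
def circ(px,z):
    P=np.array([onz(c,p,z)[:2] for p in px])
    f=least_squares(lambda x:np.hypot(*(P-x[:2]).T)-x[2],[*P.mean(0),.05],loss="soft_l1",f_scale=.0005)
    return f.x.round(4),np.median(abs(f.fun)).round(4)
for th in (50,65):
  m=(g<th).astype(np.uint8); m[130:]=0;m[:,:205]=0;m[:,335:]=0
  b=max(blobs(m>0,30),key=lambda b:b[0])
  cts,hi=cv2.findContours(b[3].astype(np.uint8),cv2.RETR_CCOMP,cv2.CHAIN_APPROX_NONE)
  for k,ct in enumerate(cts):
    if len(ct)>100: print(th,hi[0,k,3],circ(ct[:,0],.079),ct[:,0].min(0),ct[:,0].max(0))
# lid plate outline: saturated wood vs. surroundings
h=cv2.cvtColor(im,cv2.COLOR_BGR2HSV)
m=cv2.inRange(h,(8,85,60),(25,255,255)); m[:150]=0; m[290:]=0; m[:,:155]=0; m[:,350:]=0
m=cv2.morphologyEx(m,cv2.MORPH_OPEN,np.ones((5,5)))
b=max(blobs(m>0,300),key=lambda b:b[0])
# left / right / top boundary rows above the fingers
px=[]
for v in range(160,272,2):
    u=np.flatnonzero(b[3][v]); 
    if len(u): px+= [(u[0],v),(u[-1],v)]
px=np.array(px); print(px[::8].tolist())
for z in(.209,.213,.217): print("lid",z,circ(px,z))
```

```text
50 -1 (array([0.4354, 0.1722, 0.046 ]), np.float64(0.0002)) [216  12] [320 123]
50 0 (array([0.4349, 0.1717, 0.0418]), np.float64(0.0002)) [221  18] [315 119]
65 -1 (array([0.4354, 0.1722, 0.0464]), np.float64(0.0002)) [216  11] [320 124]
65 0 (array([0.4349, 0.1716, 0.0412]), np.float64(0.0002)) [221  19] [314 119]
[[222, 160], [205, 168], [193, 176], [185, 184], [178, 192], [174, 200], [169, 208], [167, 216], [165, 224], [164, 232], [164, 240], [165, 248], [167, 256], [170, 264]]
lid 0.209 (array([0.3691, 0.0965, 0.0513]), np.float64(0.0002))
lid 0.213 (array([0.3703, 0.0983, 0.0499]), np.float64(0.0002))
lid 0.217 (array([0.3715, 0.1001, 0.0486]), np.float64(0.0002))
```

Run:
```python
from h import *
P=(.4355,.1715)
robot.reach((*P,.17),down(.99)); robot.movel((*P,.10),speed=.12); st("over")
f0=robot.sense()["wrist_force"][2]
for z in np.arange(.094,.056,-.003):
    robot.movel((*P,z),speed=.05); s=st("z%.3f"%z)
    if np.hypot(*s["wrist_force"][:2])>8 or (z>.075 and s["wrist_force"][2]-f0>6) or s["wrist_force"][2]-f0>28: break
```

```text
over t20.50 p [0.4359 0.1715 0.1006] psi0.990 F [-0.4 -0.4 -1.7] T [-0.01 -0.04  0.02] w0.177 g62
z0.094 t20.77 p [0.4356 0.1714 0.0941] psi0.990 F [-1.2  0.9 -0.1] T [-0.04 -0.02  0.03] w0.173 g62
z0.091 t21.02 p [0.4354 0.1715 0.0909] psi0.990 F [ 0.1 -0.4 -1.6] T [-0.01  0.03  0.  ] w0.169 g62
z0.088 t21.27 p [0.4353 0.1714 0.0878] psi0.990 F [-0.  -0.3 -0.8] T [ 0.04 -0.01  0.  ] w0.171 g62
z0.085 t21.52 p [0.4353 0.1714 0.0848] psi0.990 F [-0.3  0.6 -2.4] T [ 0.   -0.    0.01] w0.173 g62
z0.082 t21.77 p [0.4353 0.1714 0.0818] psi0.990 F [ 0.2 -0.7 -1.4] T [ 0.07 -0.08 -0.04] w0.171 g62
z0.079 t22.02 p [0.4353 0.1714 0.0788] psi0.990 F [-0.3 -0.3 -1.9] T [0.01 0.01 0.01] w0.172 g62
z0.076 t22.27 p [0.4353 0.1715 0.0758] psi0.990 F [-0.3  0.5 -0.7] T [0.06 0.02 0.04] w0.169 g62
z0.073 t22.52 p [0.4353 0.1714 0.0728] psi0.990 F [ 0.5 -0.7 -0.9] T [-0.01 -0.02  0.02] w0.171 g62
z0.070 t22.77 p [0.4355 0.1715 0.0699] psi0.990 F [ 0.9 -0.4 -1.6] T [-0.03 -0.06  0.04] w0.174 g63
z0.067 t23.02 p [0.4355 0.1715 0.0671] psi0.990 F [-0.7  0.3  1.9] T [-0.11  0.18  0.05] w0.174 g63
z0.064 t23.27 p [0.4356 0.1715 0.0651] psi0.990 F [-4.5 -3.5 18.5] T [-0.64  1.1  -0.  ] w0.172 g65
z0.061 t23.52 p [0.436  0.1718 0.0644] psi0.991 F [-14.3  -8.9  53.4] T [-1.68  2.97  0.08] w0.171 g71
```

The force went up sharply at the end of travel, so the lid is probably home. I'll relieve it, release, then press the bar once with shut fingertips at the centre and look.

Run:
```python
from h import *
P=(.4355,.1715)
robot.movel((*P,.0648),speed=.05); st("relieved")
hand.let_go(); st("open")
robot.movel((*P,.115),speed=.1); hand.close_gripper(60); f0=st("up")["wrist_force"][2]
for z in [.094,.091]+list(np.arange(.0895,.075,-.001)):
    robot.movel((*P,z),speed=.06); s=robot.sense(); f=s["wrist_force"][2]-f0
    if f>1.5: st("z%.4f"%z)
    if f>24: break
robot.movel((*P,.15),speed=.15)
robot.reach((.37,.10,.26),down(.99)); st("view")
np.save("c7.npy",eyes.calibration("wrist"),allow_pickle=True); cv2.imwrite("pics/w7.png",eyes.capture("wrist"))
cv2.imwrite("pics/s7.png",eyes.capture("scene"))
```

```text
relieved t23.77 p [0.4358 0.1717 0.065 ] psi0.990 F [0.5 0.4 2.2] T [ 0.14 -0.13 -0.08] w0.174 g64
open t24.45 p [0.4355 0.1715 0.0648] psi0.990 F [ 0.   0.8 -0.4] T [-0.01 -0.   -0.05] w0.999 g0
up t25.87 p [0.4355 0.1715 0.115 ] psi0.990 F [0.2 0.6 0.1] T [-0.04 -0.03 -0.  ] w0.001 g0
z0.0885 t27.12 p [0.4357 0.1716 0.0888] psi0.990 F [-0.5 -0.1  5.1] T [-0.18  0.25 -0.03] w0.002 g3
z0.0875 t27.37 p [0.4358 0.1716 0.0887] psi0.990 F [-4.1 -2.7 18. ] T [-0.64  1.    0.06] w-0.000 g9
z0.0865 t27.62 p [0.436  0.1716 0.0885] psi0.990 F [-7.2 -4.5 30.4] T [-1.08  1.69  0.07] w-0.001 g15
view t28.83 p [0.3702 0.0996 0.2593] psi0.989 F [-0.1  0.6 -0.6] T [0.09 0.1  0.05] w-0.002 g0
```

View pics/w7.png

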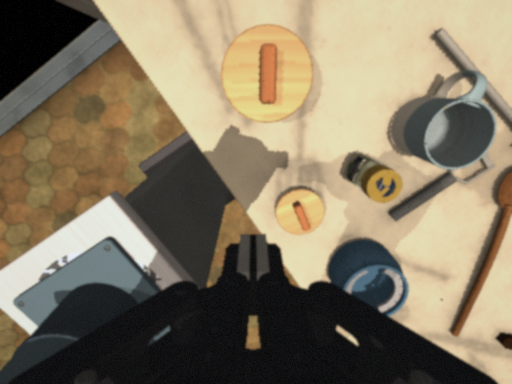

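The picture shows the lid flat on the white pot at (267,72), with nothing touching it and the blue pot open at (368,278). The bar-top contact is 1.9 mm higher than on the blue pot and stiff under 30 N. That puts the lid's origin at about 73.9 mm, fully home. The plug in the mouth keeps it centred within 2.5 mm, so I'm handing in.

Run:
```python
from h import *
print(robot.job_done()); st()
```

```text
the job is handed in; nothing more can be done
None
the job is handed in; nothing more can be done
```

The lid came free of the blue pot at about 1.1 rad and is now on the white pot, pressed fully home by contact measurement and released. The job was handed in at about 29 s; no verdict was returned.

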